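Take the depth of a casting mould with the depth gauge

ROBOT

A 6-joint arm with a two-finger parallel gripper is mounted at the origin on the work surface. World frame = base frame: x ahead of the robot, y to its left, z up, the work surface at z = 0. Lengths are in m, angles in rad, forces in N, time in s.
With the tool pointing down it reaches from about 0.3 to 0.775 m from the base axis. Payload 14.6 kg.
Tool frame: the origin (TCP) lies between the finger pads; the fingertips stand 25 mm ahead of it and the grasp point (between the pads) lies 6 mm ahead of it; x points along the fingers, y is the direction in which the jaws open and shut, and the axes are right-handed (so a half turn about x gives the same grasp; the last joint's range is limited). The gripper opens to 94 mm and grips with 3 to 60 N. Pads are 16 mm wide; open, the fingers measure 119 mm over their backs; the gripper's body (75 mm by 177 mm) begins 78 mm behind the grasp point.
Start: joints at [1.097, 0.3, 1.521, -0, 1.321, -0.067], TCP at [0.218, 0.505, 0.207] pointing down, gripper open.
Joint ranges: [-3.03, 3.03], [-0.79, 2.21], [0.23, 2.52], [-1.04, 4.18], [0, 3.07], [-2.55, 2.55]. Speed limits (rad/s): [2.22, 2.22, 2.57, 3.14, 3.14, 3.14].

INTERFACE

Orientations are given as a rotation vector (axis times angle).
In Python, from plant import env gives the robot as it stands.
- The arm moves only by the tool arm_command, never from a script. Its argument "plan" is a list of rows, each a list of 3 entries, a list of its own where there are three numbers: the finger opening in mm, from 0 to 94, then the shift along the tool's x, y, z in mm, then the turn, a rotation vector about the tool's x, y, z in degrees. A call has 1 to 10 rows; each row is the pose to reach, as a shift and turn from the pose measured when the call began, along the tool's axes at that moment; what a row does not reach only later rows make up. A row lasts 1/12 s, in which the tool goes at most 41.7 mm and 7.16 degrees, less where a joint would pass 70% of its speed; a pose out of reach is approached as far as the arm can. A call with a gripper value outside its range is refused whole. The fingers move at their own pace and stop on an object; the grip force is fixed at half the most. Time passes only in rows, so rows that repeat a pose let the fingers close. It gives the time, the measured TCP pose, the force and the opening at its end, in the units of the state.
- env.get_obs(): the state, without advancing time (a new reading comes with each control period).
- env.get_image(name): name is "side" or "top" or "wrist"; returns a dict with "color" (480x640x3 uint8, red, green, blue), "z_map" (480x640 float32, m along the optical axis (not along the pixel's ray), 0 where there is no reading), "K" (3x3 intrinsics, pixels), "k1" (the pictures are not rectified: a ray, as slopes to the right and down, at radius r is drawn at 1 + k1 r^2 times it, then the intrinsics apply), "rvec" (rotation vector, rad) and "tvec" (3), from world to camera coordinates, as OpenCV has them. Camera axes: x right, y down, z forward; pixel columns grow to the right and rows downward; lengths in m; the calibration is good to about 2 mm. A picture is of the moment at which its call begins.
- env.close_job(): hands the job in, once; it reports no verdict.
The state is a dict: "t": time; "qpos": joint angles; "qd": joint speeds; "effort": joint torques, N m; "eef_pos": TCP position; "ee_rot": TCP orientation; "ft_force": force on the tool from outside, world axes, zero at the start; "wrist_torque": the same for the moment, N m; "opening": opening from 0.0 (shut) to 1.0 (fully open).
Only numpy, scipy, OpenCV 4.12 (cv2) and the standard library are available. Lean on these libraries where they do the work, as an engineer would, in place of code of your own. Each camera call takes 0.05 s, during which the arm holds its last target.

TASK

Lift the round clay cover off the plaster mould and set it down, handle up and wholly on the white kiln slab. Then take the depth gauge from its stand, lower its rod into the mould's hole until it bottoms out, press on until the gauge's crossbar sits flat on the top of the mould, and hold it down there for a good second. Finally put the gauge back on its stand the way it hung, with the rod still at the depth it took; drop nothing and do not disturb the bowl, the clay post or the jar.

Things in the scene. Friction and masses are not known exactly. Their poses are not given: they have to be found in the camera images.
- mould: White plaster casting mould, a plain square block 130 x 130 mm and 100 mm tall, fixed to the table. Origin: centre of its underside, z up, x and y square to its sides. A blind round hole 36 mm across goes straight down from the centre of its top.
- bore_mouth (a point): Centre of the hole's mouth, level with the top of the mould (100 mm above the table).
- bore_floor (a point): Centre of the flat, hard floor of the blind hole. It lies 45 to 72 mm below the mouth, different each time.
- cover: Loose round cover of grey fired clay, 100 mm across and 10 mm thick, about 0.3 kg, lying on the mould over the hole. Upright handle on top: a bar 70 mm long along the cover's x, 16 mm wide along its y, from 10 to 52 mm above the underside. Origin: centre of the underside; z up.
- slab: White square kiln slab, 180 x 180 mm, 15 mm thick, lying fixed on the table, empty at the start. It is on one side of the mould and the gauge stand on the other, either way round. Origin: centre of its underside, x and y square to its sides; the cover goes on its top.
- stand: Aluminium gauge stand, fixed: base plate 90 (x) x 150 (y) x 8 mm and two uprights at y = +45 and -45 mm, each 52 (x) x 20 (y) mm, flat tops 100 mm above the table. Lips 6 mm high at x = +23 and -23 mm leave 40 mm for the crossbar. Open between the uprights (70 mm), where the rod hangs. Origin: centre of the underside.
- stand_rest (a point): Point midway between the uprights of the stand, level with their tops; axes as the stand's. The gauge's origin lies here (within a few mm) when the gauge rests on the stand. It is as high above the table as the top of the mould.
- gauge: Loose depth gauge, 0.34 kg: steel crossbar (the stop) 24 (x) x 130 (y) x 14 mm thick; dark square barrel on its middle, 28 x 28 mm, from 14 to 84 mm above the bar's underside, to be gripped by any two opposite faces; a rod pointing down that slides up into the barrel. Origin: centre of the bar's underside, z up. Starts on the stand, the bar along the stand's y across both uprights.
- gauge_grip (a point): Point on the axis of the gauge's barrel, 59 mm above the crossbar's underside: a good place to grip.
- rod (a joint): How far the rod has slid up into the barrel (m): 0 = fully out, tip 90 mm below the crossbar's underside; range 0 to 0.055. Starts between 0 and 0.008. About 4 N of friction holds the rod wherever it is left; it has no spring. The gauge's own weight is too little to push it in.
- rod_tip (a point): Centre of the flat lower end of the gauge's rod, a steel rod 14 mm in diameter on the axis of the barrel; 90 mm minus the rod joint's value below the crossbar's underside.
- bowl: Bystander: loose white ceramic bowl, 110 mm across, 45 mm tall, beyond the mould. Origin: centre of its underside.
- post: Bystander: loose hollow round kiln post of grey clay, 44 mm across, 80 mm tall, upright. Origin: centre of its underside.
- jar: Bystander: loose closed glass jar with a grey cap, 60 mm across, 85 mm tall, upright. Origin: centre of its underside.

How it is judged:
On the way, in this order (a step that is already met when the one before it is completed fails the run):
1. the cover lies on the kiln slab, handle up, let go (x of cover in the frame of slab between -0.042 and 0.042 m and y of cover in the frame of slab between -0.042 and 0.042 m and z of cover in the frame of slab between 0.011 and 0.019 m and angle between cover's own z axis and vertical below 0.08 rad and contact force between the fingers and cover below 0.1 N and linear speed of cover below 0.02 m/s), for 0.2 s.
2. the gauge is lifted out of its stand (z of gauge in the frame of stand_rest above 0.03 m and contact force between the fingers and gauge above 0.5 N), for 0.1 s.
3. the rod stands on the floor of the hole with the crossbar flat on the mould's top, held by the fingers for a second (z of rod_tip in the frame of bore_floor between -0.003 and 0.003 m and z of gauge in the frame of bore_mouth between -0.0025 and 0.0025 m and horizontal distance between rod_tip and bore_mouth below 0.014 m and angle between gauge's own z axis and vertical below 0.05 rad and contact force between the fingers and gauge above 0.5 N and linear speed of gauge below 0.02 m/s), for 0.8 s.
At the end, for the whole second after the job is handed in: Cover flat on the slab, handle up, centre within 42 mm of the slab's centre along each side; gauge upright, crossbar on both uprights, within 15 mm (stand x), 20 mm (y), 3 mm (height) of stand_rest; hanging rod tip level with the hole's floor to 3 mm; both let go, at rest (all of step 1 and x of gauge in the frame of stand_rest between -0.015 and 0.015 m and y of gauge in the frame of stand_rest between -0.02 and 0.02 m and z of gauge in the frame of stand_rest between -0.003 and 0.003 m and angle between gauge's own z axis and vertical below 0.06 rad and contact force between the fingers and gauge below 0.1 N and linear speed of gauge below 0.02 m/s and z of rod_tip in the frame of bore_floor between -0.003 and 0.003 m); the robot touches nothing.
It fails at once if the bowl is shifted by more than 20 mm or tipped (distance of bowl from where it was at the start of the episode above 0.02 m or angle between bowl's own z axis and vertical above 0.3 rad).
It fails at once if the post is shifted by more than 20 mm or tipped (distance of post from where it was at the start of the episode above 0.02 m or angle between post's own z axis and vertical above 0.3 rad).
It fails at once if the jar is shifted by more than 20 mm or tipped (distance of jar from where it was at the start of the episode above 0.02 m or angle between jar's own z axis and vertical above 0.3 rad).
It fails at once if the cover is dropped (falls freely by more than about 13 mm) (contact force between cover and anything else below 0.02 N and linear speed of cover above 0.5 m/s).
It fails at once if the gauge is dropped (falls freely by more than about 13 mm) (contact force between gauge and anything else below 0.02 N and linear speed of gauge above 0.5 m/s).
It also fails if it takes over 72 s, if anything falls off the work surface, if the arm or the gripper's body presses on something with over 40 N, if the wrist force passes 120 N, or if a joint passes its speed limit or range.

## Working session

There is one attempt and no reset: what is moved stays moved. The work goes in short steps, Python scripts to look and compute and a tool call to move; the robot and the scene stay as the last step left them, time stands still between calls to the robot, and variables do not carry over. Pictures are saved under pics/ and viewed, and the job is handed in when it is done.

Besides the shell and the picture viewer there is one more tool, called after "Call:" as a command line: name --argument value ..., lists and objects as JSON in quotes. arm_command: Moves the arm, as the interface text tells. Its arguments: {"type":"object","properties":{"plan":{"type":"array","items":{"type":"array"}}},"required":["plan"]}

```bash
mkdir -p pics; ls; python3 - <<'E'
from plant import env
import cv2
o=env.get_obs()
for k,v in o.items(): print(k,v)
for n in ["side","top","wrist"]:
    d=env.get_image(n); cv2.imwrite(f"pics/{n}0.png",d["color"][:,:,::-1]); print(n,d["K"].tolist(),d["k1"],d["rvec"],d["tvec"])
    import pickle; pickle.dump(d,open(f"{n}0.pkl","wb"))
E
```

```text
pics
t 0.0
qpos [ 1.09737596e+00  3.00477774e-01  1.52158144e+00  7.33335671e-06
  1.32069514e+00 -6.65917794e-02]
qd [ 0.0010763  -0.00136264 -0.00134307  0.00040469 -0.00021036  0.0008001 ]
effort [ 1.12009740e-03 -5.31801260e+01 -3.52730262e+01  7.08900648e-02
  2.44285783e-02 -1.34037778e-04]
eef_pos [0.21751207 0.50487824 0.20618251]
ee_rot [ 0.3182558   1.54745379 -0.32002154]
ft_force [ 0.48823553 -0.13394294 -0.46270822]
wrist_torque [ 0.00695457 -0.01102366 -0.01265286]
opening 0.999231109640945
side [[446.73247976010447, 0.0, 326.2414625202816], [0.0, 446.73247976010447, 240.46239601860532], [0.0, 0.0, 1.0]] 0.02538766533922165 [ 0.38931977 -2.72685912  1.24825579] [0.60508714 0.20768518 0.9106985 ]
top [[495.16762767180575, 0.0, 319.1100326693756], [0.0, 495.16762767180575, 231.8050073844366], [0.0, 0.0, 1.0]] -0.11058714286306308 [ 2.13182744 -2.14765914  0.14268268] [0.01804858 0.64207058 0.86031311]
wrist [[416.7892087903849, 0.0, 327.8708871564627], [0.0, 416.7892087903849, 242.62965523930535], [0.0, 0.0, 1.0]] -0.10053402102781483 [-2.45698109 -1.61642783 -0.1882431 ] [-0.55071528 -0.02363436  0.38778409]
```

View pics/top0.png

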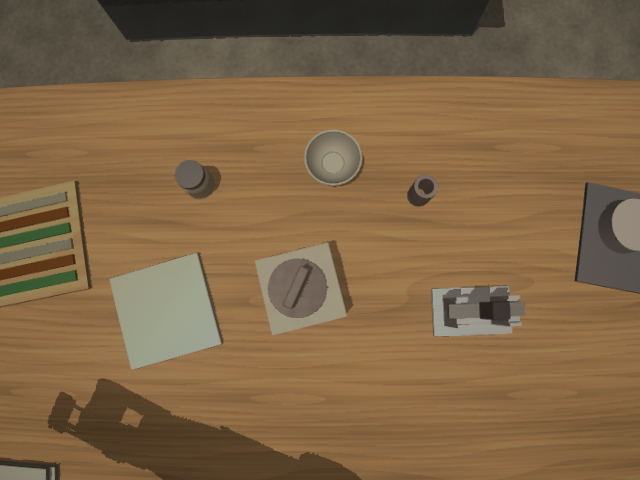

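View pics/side0.png

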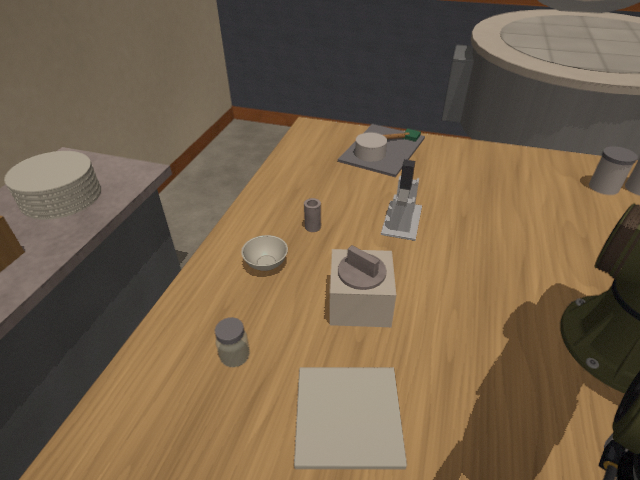

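View pics/wrist0.png

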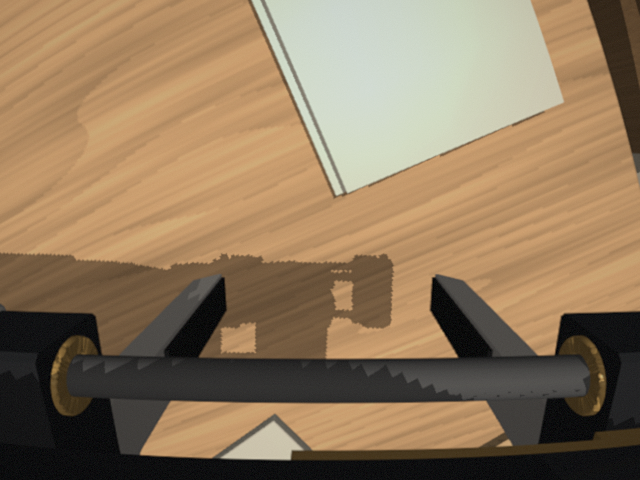

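The top view shows the slab at (165,310), the covered mould at (300,288) and the gauge on its stand at (475,312). The jar, bowl and post are above them, at (192,178), (333,158) and (425,188). Next I'll work out the poses from the depth maps.

```bash
cat > h.py <<'E'
import numpy as np, cv2, pickle
from scipy.spatial.transform import Rotation as R
def cloud(d):
    h,w=d["z_map"].shape
    u,v=np.meshgrid(np.arange(w),np.arange(h))
    p=np.stack([u,v],-1).reshape(-1,1,2).astype(float)
    n=cv2.undistortPoints(p,np.array(d["K"]),np.array([float(d["k1"]),0,0,0])).reshape(h,w,2)
    z=d["z_map"].astype(float)
    c=np.dstack([n[...,0]*z,n[...,1]*z,z])
    M=R.from_rotvec(d["rvec"]).as_matrix()
    W=(c-np.array(d["tvec"]))@M
    W[z<=0]=np.nan
    return W
def proj(d,P):
    q,_=cv2.projectPoints(np.array(P,float).reshape(-1,1,3),np.array(d["rvec"]),np.array(d["tvec"]),np.array(d["K"]),np.array([float(d["k1"]),0,0,0]))
    return q.reshape(-1,2)
def rect(P):
    # min-area rect of xy
    (c,s,a)=cv2.minAreaRect(P[:,:2].astype(np.float32)); return np.round(c,4),np.round(s,4),round(a,2)
E
python3 - <<'E'
from h import *
for n in ["top","side"]:
    d=pickle.load(open(f"{n}0.pkl","rb")); W=cloud(d)
    X=W.reshape(-1,3); X=X[np.isfinite(X).all(1)]
    ok=(X[:,0]>.2)&(X[:,0]<.85)&(abs(X[:,1])<.55); X=X[ok]
    print(n,"table",np.median(X[abs(X[:,2])<.006,2]))
    def rep(name,lo,hi,box=None):
        m=(X[:,2]>lo)&(X[:,2]<hi)
        if box: m&=(X[:,0]>box[0])&(X[:,0]<box[1])&(X[:,1]>box[2])&(X[:,1]<box[3])
        P=X[m]
        if len(P)>5: print(name,len(P),rect(P),"ext",P.min(0).round(3),P.max(0).round(3),"mean",P.mean(0).round(4))
    # find clusters
    sc=.002; g=np.zeros((325,550),np.uint8)
    Q=X[X[:,2]>.008]; g[((Q[:,0]-.2)/sc).astype(int).clip(0,324),((Q[:,1]+.55)/sc).astype(int).clip(0,549)]=1
    g=cv2.morphologyEx(g,cv2.MORPH_CLOSE,np.ones((5,5)))
    k,l,st,ce=cv2.connectedComponentsWithStats(g)
    for i in range(1,k):
        if st[i,4]<100: continue
        b=[.2+st[i,1]*sc,.2+(st[i,1]+st[i,3])*sc,-.55+st[i,0]*sc,-.55+(st[i,0]+st[i,2])*sc]
        print(i,np.round(b,3))
        rep("all",.008,.4,b)
        rep(" .008-.02",.008,.022,b); rep(" .095-.105",.095,.105,b);rep(" .107-.113",.107,.117,b);rep(" .147-.157",.146,.158,b);rep(">.175",.175,.25,b)
E
```

```text
top table 0.00028725832172055415
2 [0.388 0.612 0.196 0.42 ]
all 8863 (array([0.4992, 0.3084]), array([0.1812, 0.1824]), 16.33) ext [0.389 0.197 0.008] [0.61  0.419 0.021] mean [0.4981 0.3069 0.0152]
 .008-.02 8863 (array([0.4992, 0.3084]), array([0.1812, 0.1824]), 16.33) ext [0.389 0.197 0.008] [0.61  0.419 0.021] mean [0.4981 0.3069 0.0152]
3 [ 0.448  0.542 -0.348 -0.196]
all 3177 (array([ 0.4952, -0.2721]), array([0.0908, 0.1496]), 0.62) ext [ 0.45  -0.347  0.008] [ 0.541 -0.198  0.188] mean [ 0.4959 -0.2627  0.0767]
 .008-.02 1213 (array([ 0.4952, -0.2721]), array([0.0908, 0.1496]), 0.62) ext [ 0.45  -0.347  0.008] [ 0.541 -0.198  0.022] mean [ 0.4954 -0.265   0.0098]
 .095-.105 275 (array([ 0.4947, -0.2657]), array([0.0511, 0.127 ]), 1.98) ext [ 0.469 -0.33   0.095] [ 0.522 -0.202  0.105] mean [ 0.4913 -0.2668  0.1008]
 .107-.113 685 (array([ 0.4957, -0.2673]), array([0.0509, 0.1314]), 0.75) ext [ 0.47  -0.333  0.107] [ 0.522 -0.202  0.117] mean [ 0.4976 -0.2582  0.1138]
 .147-.157 44 (array([ 0.4973, -0.254 ]), array([0.0272, 0.0027]), 3.43) ext [ 0.484 -0.256  0.147] [ 0.511 -
[... 5270 characters left out ...]
8] [ 0.737 -0.155  0.022] mean [ 0.7148 -0.1623  0.0147]
13 [0.714 0.776 0.222 0.28 ]
all 1367 (array([0.745 , 0.2509]), array([0.057 , 0.0583]), 87.41) ext [0.716 0.222 0.008] [0.775 0.279 0.088] mean [0.7393 0.2599 0.0618]
 .008-.02 132 (array([0.7381, 0.2624]), array([0.0608, 0.0277]), 32.71) ext [0.716 0.234 0.008] [0.771 0.279 0.022] mean [0.7341 0.2676 0.0153]
14 [ 0.732  0.84  -0.068  0.042]
all 1108 (array([ 0.7863, -0.0126]), array([0.1075, 0.1084]), 15.39) ext [ 0.732 -0.067  0.008] [0.84  0.042 0.049] mean [ 0.7925 -0.0248  0.0292]
 .008-.02 351 (array([ 0.7861, -0.0176]), array([0.0757, 0.0878]), 63.18) ext [ 0.74  -0.055  0.008] [0.828 0.03  0.022] mean [ 0.7948 -0.0303  0.0151]
```

```bash
cat >> h.py <<'E'
def go(pos,yaw,o=None):
    """print tool-frame shift(mm)/turn(deg) to reach TCP pos with jaws along world yaw (deg), tool down"""
    if o is None:
        from plant import env; o=env.get_obs()
    T=R.from_rotvec(o["ee_rot"]).as_matrix()
    best=None
    for a in (yaw,yaw+180):
        c,s=np.cos(np.radians(a)),np.sin(np.radians(a))
        G=np.array([[0,c,s],[0,s,-c],[-1,0,0]])
        rv=np.degrees(R.from_matrix(T.T@G).as_rotvec())
        sh=1000*T.T@(np.array(pos)-o["eef_pos"])
        print("yaw",a,"shift",sh.round(1),"turn",rv.round(2),"q6",round(o["qpos"][5],3),"q1",round(o["qpos"][0],3),"q1 at goal",round(np.arctan2(pos[1],pos[0]),3))
E
python3 - <<'E'
from h import *
from plant import env
o=env.get_obs(); print(R.from_rotvec(o["ee_rot"]).as_matrix().round(3))
go([.5387,.050,.25],66)
E
```

```text
[[-0.     0.396  0.918]
 [-0.001  0.918 -0.396]
 [-1.    -0.001 -0.   ]]
yaw 66 shift [ -43.4 -290.8  475. ] turn [ 0.69 -0.    0.05] q6 -0.067 q1 1.097 q1 at goal 0.093
yaw 246 shift [ -43.4 -290.8  475. ] turn [-1.7931e+02 -8.0000e-02 -0.0000e+00] q6 -0.067 q1 1.097 q1 at goal 0.093
```

Call:
arm_command --plan '[[94, [-43, -291, 475], [0.7, 0, 0]], [94, [-43, -291, 475], [0.7, 0, 0]], [94, [-43, -291, 475], [0.7, 0, 0]], [94, [-43, -291, 475], [0.7, 0, 0]], [94, [-43, -291, 475], [0.7, 0, 0]], [94, [-43, -291, 475], [0.7, 0, 0]], [94, [-43, -291, 475], [0.7, 0, 0]], [94, [-43, -291, 475], [0.7, 0, 0]], [94, [-43, -291, 475], [0.7, 0, 0]], [94, [-43, -291, 475], [0.7, 0, 0]]]'

```text
t: 0.98
eef_pos: [0.4577, 0.1636, 0.2389]
ee_rot: [0.328, 1.546, -0.329]
ft_force: [-0.5, 1.0, -0.6]
opening: 0.995
```

```bash
python3 - <<'E'
from h import *
from plant import env
print(env.get_obs()["eef_pos"])
go([.5387,.050,.25],66)
E
```

```text
[0.45770706 0.16358759 0.23888095]
yaw 66 shift [-11.1 -70.8 120.2] turn [-0.01  0.    0.04] q6 -0.883 q1 0.268 q1 at goal 0.093
yaw 246 shift [-11.1 -70.8 120.2] turn [ 1.7999e+02  7.0000e-02 -0.0000e+00] q6 -0.883 q1 0.268 q1 at goal 0.093
```

Call:
arm_command --plan '[[94, [-11, -71, 120], [0, 0, 0]], [94, [-11, -71, 120], [0, 0, 0]], [94, [-11, -71, 120], [0, 0, 0]], [94, [-11, -71, 120], [0, 0, 0]], [94, [-11, -71, 120], [0, 0, 0]], [94, [-11, -71, 120], [0, 0, 0]], [94, [-11, -71, 120], [0, 0, 0]]]'

```text
t: 1.57
eef_pos: [0.538, 0.0506, 0.2497]
ee_rot: [0.328, 1.547, -0.329]
ft_force: [0.3, 0.2, -0.0]
opening: 0.999
```

```bash
python3 - <<'E'
from h import *
from plant import env
d=env.get_image("wrist"); cv2.imwrite("pics/w1.png",d["color"][:,:,::-1])
W=cloud(d).reshape(-1,3); W=W[np.isfinite(W).all(1)]
m=(W[:,2]>.145)&(W[:,2]<.16)&(abs(W[:,0]-.5387)<.06)&(abs(W[:,1]-.05)<.06); print(m.sum(),rect(W[m]) if m.sum()>5 else "")
go([.5387,.050,.141],66)
E
```

```text
2233 (array([0.5395, 0.0512]), array([0.0154, 0.0692]), 65.66)
yaw 66 shift [108.8  -0.4   1.1] turn [ 0.05 -0.02  0.04] q6 -1.126 q1 0.027 q1 at goal 0.093
yaw 246 shift [108.8  -0.4   1.1] turn [-1.7995e+02 -7.0000e-02 -4.0000e-02] q6 -1.126 q1 0.027 q1 at goal 0.093
```

View pics/w1.png

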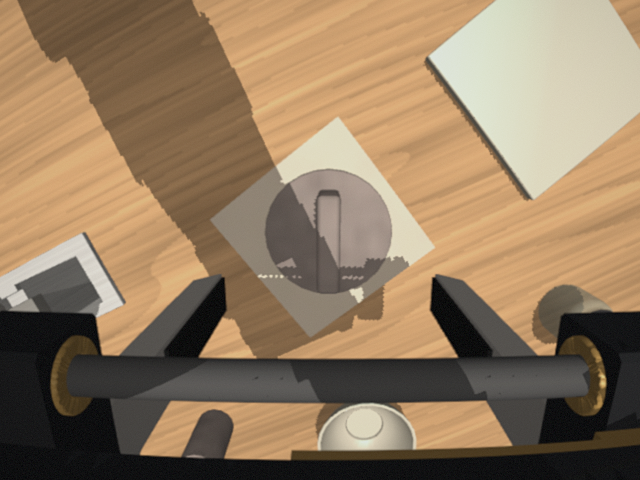

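The wrist view shows the handle midway between the fingers (column 328, rows 190–292), lined up with the jaws. I'll go down, grip it and lift.

Call:
arm_command --plan '[[94, [30, 0, 1], [0, 0, 0]], [94, [60, 0, 1], [0, 0, 0]], [94, [85, 0, 1], [0, 0, 0]], [94, [100, 0, 1], [0, 0, 0]], [94, [109, 0, 1], [0, 0, 0]], [94, [109, 0, 1], [0, 0, 0]], [60, [109, 0, 1], [0, 0, 0]], [30, [109, 0, 1], [0, 0, 0]], [0, [109, 0, 1], [0, 0, 0]], [0, [109, 0, 1], [0, 0, 0]]]'

```text
t: 2.45
eef_pos: [0.5391, 0.0505, 0.1418]
ee_rot: [0.327, 1.545, -0.328]
ft_force: [0.1, 0.6, 0.2]
opening: 0.755
```

Call:
arm_command --plan '[[0, [0, 0, 0], [0, 0, 0]], [0, [0, 0, 0], [0, 0, 0]], [0, [0, 0, 0], [0, 0, 0]], [0, [0, 0, 0], [0, 0, 0]]]'

```text
t: 2.78
eef_pos: [0.5391, 0.0505, 0.1418]
ee_rot: [0.327, 1.545, -0.328]
ft_force: [0.5, 0.5, 0.3]
opening: 0.467
```

Call:
arm_command --plan '[[0, [0, 0, 0], [0, 0, 0]], [0, [0, 0, 0], [0, 0, 0]], [0, [0, 0, 0], [0, 0, 0]], [0, [0, 0, 0], [0, 0, 0]], [0, [0, 0, 0], [0, 0, 0]], [0, [0, 0, 0], [0, 0, 0]], [0, [0, 0, 0], [0, 0, 0]]]'

```text
t: 3.37
eef_pos: [0.5391, 0.0504, 0.1418]
ee_rot: [0.327, 1.545, -0.328]
ft_force: [-0.2, -0.3, -0.5]
opening: 0.165
```

Call:
arm_command --plan '[[0, [-5, 0, 0], [0, 0, 0]], [0, [-15, 0, 0], [0, 0, 0]], [0, [-30, 0, 0], [0, 0, 0]], [0, [-50, 0, 0], [0, 0, 0]], [0, [-70, 0, 0], [0, 0, 0]], [0, [-80, 0, 0], [0, 0, 0]], [0, [-80, 0, 0], [0, 0, 0]]]'

```text
t: 3.95
eef_pos: [0.5398, 0.0505, 0.2245]
ee_rot: [0.328, 1.541, -0.327]
ft_force: [0.2, 0.1, -1.9]
opening: 0.162
```

```bash
python3 - <<'E'
from h import *
from plant import env
o=env.get_obs(); print(o["ft_force"],o["opening"])
go([.4995,.3085,.141+.08],66)
go([.4995,.3085,.0565],66)
E
```

```text
[ 0.23165006  0.09305962 -1.86773429] 0.16228564316736852
yaw 66 shift [   3.2  219.4 -141.6] turn [ 0.05  0.28 -0.1 ] q6 -1.127 q1 0.026 q1 at goal 0.553
yaw 246 shift [   3.2  219.4 -141.6] turn [-1.7995e+02  1.5000e-01  4.4000e-01] q6 -1.127 q1 0.026 q1 at goal 0.553
yaw 66 shift [ 167.7  219.1 -142.4] turn [ 0.05  0.28 -0.1 ] q6 -1.127 q1 0.026 q1 at goal 0.553
yaw 246 shift [ 167.7  219.1 -142.4] turn [-1.7995e+02  1.5000e-01  4.4000e-01] q6 -1.127 q1 0.026 q1 at goal 0.553
```

Call:
arm_command --plan '[[0, [0, 22, -14], [0, 0, 0]], [0, [0, 50, -32], [0, 0, 0]], [0, [0, 80, -52], [0, 0, 0]], [0, [1, 110, -71], [0, 0, 0]], [0, [1, 140, -90], [0, 0, 0]], [0, [2, 170, -110], [0, 0, 0]], [0, [2, 195, -126], [0, 0.2, 0]], [0, [2, 212, -137], [0, 0.3, 0]], [0, [2, 219, -142], [0, 0.3, 0]], [0, [2, 219, -142], [0, 0.3, 0]]]'

```text
t: 4.78
eef_pos: [0.4982, 0.3094, 0.221]
ee_rot: [0.327, 1.547, -0.326]
ft_force: [-1.0, -1.1, -2.8]
opening: 0.167
```

```bash
python3 - <<'E'
from h import *
from plant import env
o=env.get_obs(); print(o["ft_force"],o["opening"])
go([.4995,.3085,.0570],66)
d=env.get_image("top"); cv2.imwrite("pics/t2.png",d["color"][:,:,::-1]); d=env.get_image("side"); cv2.imwrite("pics/s2.png",d["color"][:,:,::-1])
E
```

```text
[-0.97594953 -1.11072173 -2.83099544] 0.16653767399790936
yaw 66 shift [164.   -0.4   1.8] turn [ 0.17 -0.09 -0.02] q6 -0.663 q1 0.493 q1 at goal 0.553
yaw 246 shift [164.   -0.4   1.8] turn [-1.7983e+02  4.0000e-02 -1.4000e-01] q6 -0.663 q1 0.493 q1 at goal 0.553
```

View pics/s2.png

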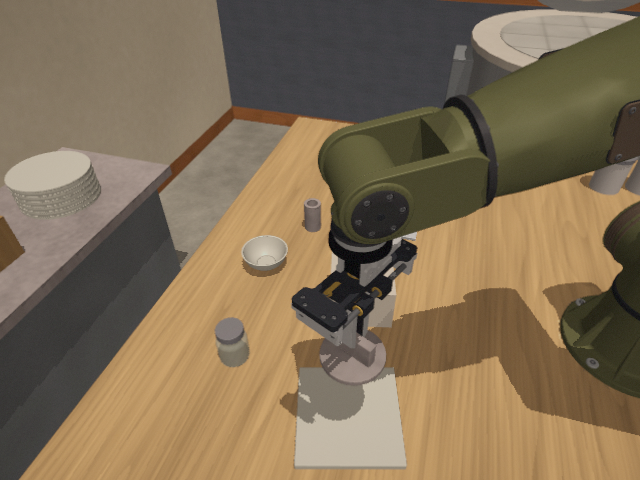

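The side view shows the cover level in the jaws at (352,357), above the slab. I'll lower it, slowing at the end.

Call:
arm_command --plan '[[0, [20, 0, 1], [0, 0, 0]], [0, [50, 0, 2], [0, 0, 0]], [0, [85, 0, 2], [0, 0, 0]], [0, [115, 0, 2], [0, 0, 0]], [0, [138, 0, 2], [0, 0, 0]], [0, [150, 0, 2], [0, 0, 0]], [0, [156, 0, 2], [0, 0, 0]], [0, [160, 0, 2], [0, 0, 0]], [0, [162, 0, 2], [0, 0, 0]], [0, [162, 0, 2], [0, 0, 0]]]'

```text
t: 5.72
eef_pos: [0.5012, 0.3068, 0.0604]
ee_rot: [0.329, 1.545, -0.327]
ft_force: [-0.0, 0.1, -2.5]
opening: 0.166
```

Call:
arm_command --plan '[[0, [1, 0, 0], [0, 0, 0]], [0, [1, 0, 0], [0, 0, 0]], [0, [2, 0, 0], [0, 0, 0]], [0, [2, 0, 0], [0, 0, 0]]]'

```text
t: 6.05
eef_pos: [0.5013, 0.3069, 0.0587]
ee_rot: [0.329, 1.545, -0.326]
ft_force: [-0.4, 0.4, -2.7]
opening: 0.169
```

Call:
arm_command --plan '[[0, [1, 0, 0], [0, 0, 0]], [0, [2, 0, 0], [0, 0, 0]], [0, [2, 0, 0], [0, 0, 0]], [0, [2, 0, 0], [0, 0, 0]]]'

```text
t: 6.38
eef_pos: [0.5014, 0.307, 0.0568]
ee_rot: [0.33, 1.545, -0.326]
ft_force: [-0.1, 0.8, 0.1]
opening: 0.165
```

The weight has come off the wrist, so the cover is seated. I'll release it.

Call:
arm_command --plan '[[25, [0, 0, 0], [0, 0, 0]], [35, [0, 0, 0], [0, 0, 0]], [50, [0, 0, 0], [0, 0, 0]], [60, [0, 0, 0], [0, 0, 0]], [60, [0, 0, 0], [0, 0, 0]], [60, [0, 0, 0], [0, 0, 0]], [60, [0, 0, 0], [0, 0, 0]]]'

```text
t: 6.97
eef_pos: [0.5014, 0.307, 0.0569]
ee_rot: [0.33, 1.545, -0.326]
ft_force: [0.5, 0.4, 0.7]
opening: 0.619
```

Call:
arm_command --plan '[[60, [-20, 0, 0], [0, 0, 0]], [60, [-60, 0, 0], [0, 0, 0]], [60, [-100, 0, 0], [0, 0, 0]], [94, [-140, 0, 0], [0, 0, 0]], [94, [-180, 0, 0], [0, 0, 0]], [94, [-203, 0, 0], [0, 0, 0]], [94, [-203, 0, 0], [0, 0, 0]]]'

```text
t: 7.55
eef_pos: [0.5023, 0.3073, 0.2658]
ee_rot: [0.334, 1.538, -0.321]
ft_force: [-0.2, 0.1, 0.7]
opening: 0.886
```

```bash
python3 - <<'E'
from h import *
from plant import env
o=env.get_obs(); print(o["ft_force"],o["opening"],o["eef_pos"])
for n in ("wrist","side"):
    d=env.get_image(n); cv2.imwrite(f"pics/{n}3.png",d["color"][:,:,::-1])
    W=cloud(d).reshape(-1,3); W=W[np.isfinite(W).all(1)]
    for lo,hi in ((.021,.03),(.06,.072)):
        m=(W[:,2]>lo)&(W[:,2]<hi)&(abs(W[:,0]-.5)<.09)&(abs(W[:,1]-.307)<.09); print(n,lo,m.sum(),rect(W[m]) if m.sum()>5 else "")
d=env.get_image("side"); W=cloud(d).reshape(-1,3); W=W[np.isfinite(W).all(1)]
c=(W[:,0]>.35)&(W[:,0]<.7)&(W[:,1]>-.2)&(W[:,1]<.15)&(W[:,2]>.095)&(W[:,2]<.105); print("mould top",rect(W[c]))
go([.498,-.2672,.26],90); go([.498,-.2672,.26],0)
E
```

```text
[-0.20106133  0.0874251   0.6538758 ] 0.886415840366237 [0.50230044 0.30728089 0.2657874 ]
wrist 0.021 6068 (array([0.5022, 0.308 ]), array([0.0981, 0.0991]), 46.37)
wrist 0.06 1267 (array([0.5017, 0.3077]), array([0.0154, 0.0692]), 66.33)
side 0.021 1733 (array([0.5018, 0.3087]), array([0.0985, 0.0975]), 44.25)
side 0.06 419 (array([0.5018, 0.3083]), array([0.0167, 0.069 ]), 65.69)
mould top (array([0.5341, 0.0633]), array([0.1298, 0.1   ]), 15.7)
yaw 90 shift [  -2.  -525.4  230.3] turn [-2.396e+01  1.000e-02 -8.000e-02] q6 -0.667 q1 0.486 q1 at goal -0.492
yaw 270 shift [  -2.  -525.4  230.3] turn [ 1.5604e+02 -1.2000e-01 -1.0000e-02] q6 -0.667 q1 0.486 q1 at goal -0.492
yaw 0 shift [  -2.  -525.4  230.3] turn [ 6.604e+01 -6.000e-02 -7.000e-02] q6 -0.667 q1 0.486 q1 at goal -0.492
yaw 180 shift [  -2.  -525.4  230.3] turn [-1.1396e+02  7.0000e-02 -7.0000e-02] q6 -0.667 q1 0.486 q1 at goal -0.492
```

View pics/wrist3.png

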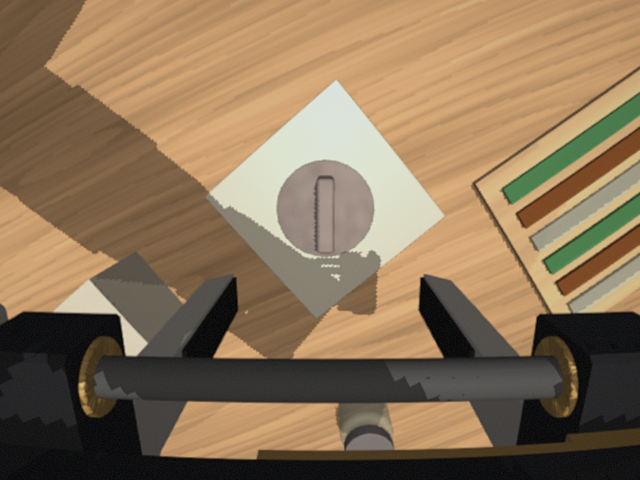

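The wrist view shows the cover centred on the slab at (325,207), upright and let go. I'll stop over the mould next to measure the hole.

Call:
arm_command --plan '[[94, [0, -210, 140], [-10, 0, 0]], [94, [0, -210, 140], [-10, 0, 0]], [94, [0, -210, 140], [-10, 0, 0]], [94, [0, -210, 140], [-10, 0, 0]], [94, [0, -210, 140], [-10, 0, 0]], [94, [0, -210, 140], [-10, 0, 0]], [94, [0, -210, 140], [-10, 0, 0]], [94, [0, -210, 140], [-10, 0, 0]]]'

```text
t: 8.37
eef_pos: [0.5433, 0.0556, 0.2568]
ee_rot: [0.195, 1.565, -0.193]
ft_force: [-0.3, 0.3, -0.2]
opening: 1.0
```

```bash
python3 - <<'E'
from h import *
from plant import env
o=env.get_obs(); print(o["ft_force"],o["opening"],o["eef_pos"])
for n in ("wrist","top"):
    d=env.get_image(n); cv2.imwrite(f"pics/{n}4.png",d["color"][:,:,::-1]); pickle.dump(d,open(n+"4.pkl","wb"))
    W=cloud(d); im=np.zeros(W.shape[:2],np.uint8)
    P=W.reshape(-1,3); P=P[np.isfinite(P).all(1)]
    near=(abs(P[:,0]-.5385)<.1)&(abs(P[:,1]-.046)<.1)
    m=near&(abs(P[:,2]-.1)<.005); 
    if m.sum()<50: continue
    print(n,"mould top",rect(P[m]),np.median(P[m,2]))
    h=near&(P[:,2]<.092)&(np.hypot(P[:,0]-.5385,P[:,1]-.046)<.03); print("hole pts",h.sum(),rect(P[h]) if h.sum()>5 else "", np.percentile(P[h,2],[0,5,10,25,50,75,90]).round(4))
go([.498,-.2672,.26],0.8)
E
```

```text
[-0.30067907  0.31702654 -0.20475723] 1.000314018556085 [0.54334832 0.05559439 0.25681334]
wrist mould top (array([0.5403, 0.0463]), array([0.1309, 0.1303]), 14.02) 0.09828820623271023
hole pts 1402 (array([0.5424, 0.045 ]), array([0.0317, 0.0329]), 15.37) [0.0498 0.0514 0.0517 0.0523 0.053  0.0637 0.0817]
top mould top (array([0.4884, 0.0648]), array([0.0432, 0.0693]), 13.54) 0.10031198286250484Traceback (most recent call last):
  File "<stdin>", line 12, in <module>
    return _quantile_unchecked(
        a, q, axis, out, overwrite_input, method, keepdims, weights)
    return _ureduce(a,
                    func=_quantile_ureduce_func,
    ...<5 lines>...
                    overwrite_input=overwrite_input,
                    method=method)
    r = func(a, **kwargs)
    result = _quantile(arr,
                       quantiles=q,
    ...<2 lines>...
                       out=out,
                       weights=wgt)
    slices_having_nans = np.isnan(arr[-1, ...])
                                  ~~~^^^^^^^^^
IndexError: index -1 is out of bounds for axis 0 with size 0
```

View pics/wrist4.png

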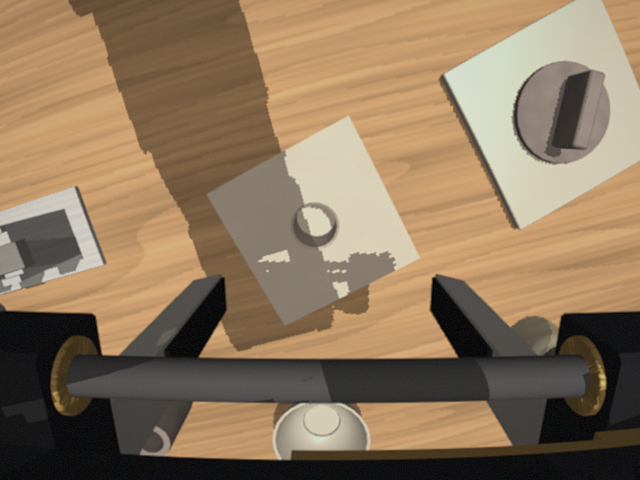

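The hole is clear at (316,224), and its floor reads about 45 mm below the mould's top. Next, the gauge.

```bash
python3 - <<'E'
from h import *
go([.498,-.2672,.26],0.8)
E
```

```text
yaw 0.8 shift [  -3.  -326.7   34.7] turn [ 7.523e+01 -1.300e-01  1.000e-02] q6 -1.288 q1 0.039 q1 at goal -0.492
yaw 180.8 shift [  -3.  -326.7   34.7] turn [-1.0477e+02 -1.0000e-02 -1.4000e-01] q6 -1.288 q1 0.039 q1 at goal -0.492
```

Call:
arm_command --plan '[[94, [-3, -327, 35], [75, 0, 0]], [94, [-3, -327, 35], [75, 0, 0]], [94, [-3, -327, 35], [75, 0, 0]], [94, [-3, -327, 35], [75, 0, 0]], [94, [-3, -327, 35], [75, 0, 0]], [94, [-3, -327, 35], [75, 0, 0]], [94, [-3, -327, 35], [75, 0, 0]], [94, [-3, -327, 35], [75, 0, 0]], [94, [-3, -327, 35], [75, 0, 0]], [94, [-3, -327, 35], [75, 0, 0]]]'

```text
t: 9.3
eef_pos: [0.4983, -0.2678, 0.2589]
ee_rot: [1.158, 1.245, -1.158]
ft_force: [-0.3, 1.2, -0.2]
opening: 1.0
```

```bash
python3 - <<'E'
from h import *
go([.498,-.2672,.26],0.8)
E
```

```text
yaw 0.8 shift [-1.1 -0.3 -0.6] turn [ 3.23 -0.14  0.15] q6 -0.629 q1 -0.558 q1 at goal -0.492
yaw 180.8 shift [-1.1 -0.3 -0.6] turn [-176.77   -0.22   -0.22] q6 -0.629 q1 -0.558 q1 at goal -0.492
```

Call:
arm_command --plan '[[94, [0, 0, -1], [3.2, 0, 0]], [94, [0, 0, -1], [3.2, 0, 0]], [94, [0, 0, -1], [3.2, 0, 0]]]'

```text
t: 9.55
eef_pos: [0.4988, -0.2655, 0.2585]
ee_rot: [1.196, 1.222, -1.196]
ft_force: [-0.3, 0.3, 0.8]
opening: 1.002
```

```bash
python3 - <<'E'
from h import *
from plant import env
d=env.get_image("wrist"); cv2.imwrite("pics/w5.png",d["color"][:,:,::-1])
W=cloud(d).reshape(-1,3); W=W[np.isfinite(W).all(1)]
def rep(nm,lo,hi,r=.09):
    m=(W[:,2]>lo)&(W[:,2]<hi)&(abs(W[:,0]-.498)<r)&(abs(W[:,1]+.267)<r); print(nm,m.sum(),rect(W[m]) if m.sum()>5 else "",np.median(W[m,2]))
rep("barrel",.172,.2,.03); rep("base",.004,.012); rep("bar",.110,.118); rep("lips",.103,.109)
s=env.get_image("side"); cv2.imwrite("pics/s5.png",s["color"][:,:,::-1])
go([.498,-.2672,.165],0.8)
E
```

```text
barrel 1979 (array([ 0.4993, -0.2668]), array([0.028 , 0.0277]), 1.11) 0.1820952266068775
base 5566 (array([ 0.4967, -0.2733]), array([0.0902, 0.1494]), 0.84) 0.0062302865843119545
bar 3023 (array([ 0.4995, -0.2676]), array([0.0256, 0.1286]), 1.03) 0.1121970628551154
lips 696 (array([ 0.4966, -0.2653]), array([0.0522, 0.1251]), 0.9) 0.1042676128268312
yaw 0.8 shift [93.7 -0.4  1.5] turn [ 0.24 -0.15  0.16] q6 -0.573 q1 -0.555 q1 at goal -0.492
yaw 180.8 shift [93.7 -0.4  1.5] turn [-179.76   -0.25   -0.24] q6 -0.573 q1 -0.555 q1 at goal -0.492
```

View pics/w5.png

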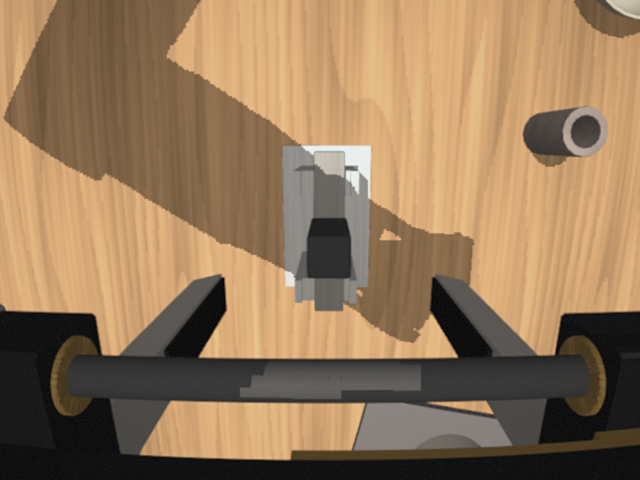

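The barrel, at (328,247), is midway between the fingers and lined up with them. I'll go down and grip.

Call:
arm_command --plan '[[94, [20, 0, 1], [0, 0, 0]], [94, [45, 0, 1], [0, 0, 0]], [94, [70, 0, 1], [0, 0, 0]], [70, [85, 0, 1], [0, 0, 0]], [50, [94, 0, 1], [0, 0, 0]], [40, [94, 0, 1], [0, 0, 0]], [40, [94, 0, 1], [0, 0, 0]], [40, [94, 0, 1], [0, 0, 0]], [40, [94, 0, 1], [0, 0, 0]]]'

```text
t: 10.4
eef_pos: [0.4989, -0.2669, 0.166]
ee_rot: [1.196, 1.22, -1.196]
ft_force: [-0.6, -0.5, -0.3]
opening: 0.612
```

Call:
arm_command --plan '[[0, [0, 0, 0], [0, 0, 0]], [0, [0, 0, 0], [0, 0, 0]], [0, [0, 0, 0], [0, 0, 0]], [0, [0, 0, 0], [0, 0, 0]], [0, [0, 0, 0], [0, 0, 0]], [0, [0, 0, 0], [0, 0, 0]], [0, [0, 0, 0], [0, 0, 0]]]'

```text
t: 10.98
eef_pos: [0.4989, -0.2669, 0.1661]
ee_rot: [1.196, 1.22, -1.196]
ft_force: [1.1, 0.1, 1.5]
opening: 0.296
```

Call:
arm_command --plan '[[0, [0, 0, 0], [0, 0, 0]], [0, [-3, 0, 0], [0, 0, 0]], [0, [-10, 0, 0], [0, 0, 0]], [0, [-25, 0, 0], [0, 0, 0]], [0, [-45, 0, 0], [0, 0, 0]], [0, [-70, 0, 0], [0, 0, 0]], [0, [-95, 0, 0], [0, 0, 0]], [0, [-115, 0, 0], [0, 0, 0]], [0, [-125, 0, 0], [0, 0, 0]], [0, [-125, 0, 0], [0, 0, 0]]]'

```text
t: 11.82
eef_pos: [0.4995, -0.2673, 0.2933]
ee_rot: [1.196, 1.216, -1.194]
ft_force: [-0.1, -0.3, -4.3]
opening: 0.292
```

```bash
python3 - <<'E'
from h import *
from plant import env
o=env.get_obs(); print(o["ft_force"],o["opening"],o["eef_pos"])
d=env.get_image("side"); cv2.imwrite("pics/s6.png",d["color"][:,:,::-1]); pickle.dump(d,open("s6.pkl","wb"))
cx,cy=o["eef_pos"][:2]
u=proj(d,[[cx,cy,.225],[cx,cy,.145]]); print(u)
x,y=u.mean(0).astype(int); c=d["color"][max(0,y-75):y+75,max(0,x-100):x+100,::-1]; cv2.imwrite("pics/s6c.png",cv2.resize(c,None,fx=4,fy=4))
go([.539,.046,.29],0.8);go([.539,.046,.29],13.9)
E
```

```text
[-0.08132677 -0.28031412 -4.33449027] 0.29208255663779353 [ 0.4994541  -0.26731548  0.29330999]
[[410.58528871 147.14454147]
 [406.57261845 175.84933189]]
yaw 0.8 shift [   1.6   45.7 -312.3] turn [ 0.26 -0.06  0.01] q6 -0.575 q1 -0.556 q1 at goal 0.085
yaw 180.8 shift [   1.6   45.7 -312.3] turn [-1.7974e+02 -2.0000e-02 -1.0000e-01] q6 -0.575 q1 -0.556 q1 at goal 0.085
yaw 13.9 shift [   1.6   45.7 -312.3] turn [-1.284e+01 -6.000e-02  1.000e-02] q6 -0.575 q1 -0.556 q1 at goal 0.085
yaw 193.9 shift [   1.6   45.7 -312.3] turn [1.6716e+02 1.0000e-02 9.0000e-02] q6 -0.575 q1 -0.556 q1 at goal 0.085
```

View pics/s6c.png

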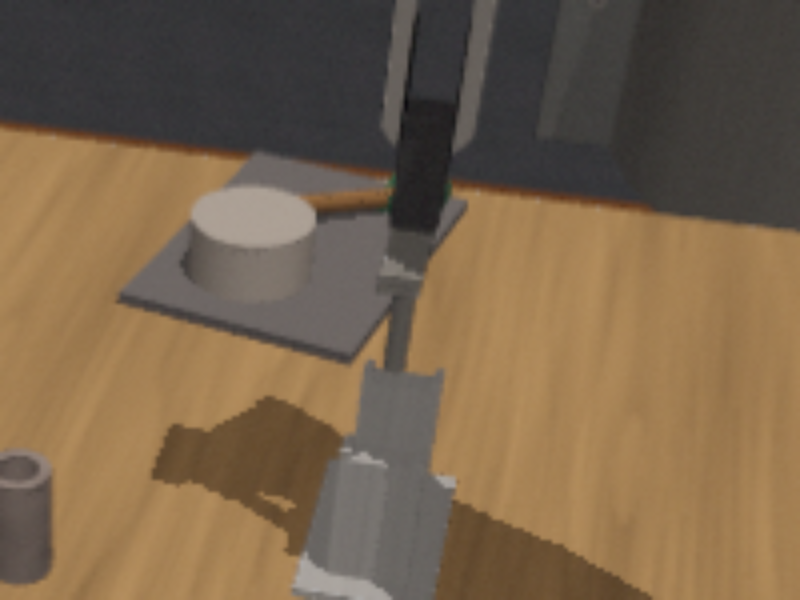

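The gauge is held upright with the rod hanging (crop around (400,330)), and the wrist carries its weight. I'll carry it over the mould.

Call:
arm_command --plan '[[0, [0, 4, -20], [0, 0, 0]], [0, [0, 8, -50], [0, 0, 0]], [0, [0, 13, -88], [0, 0, 0]], [0, [0, 19, -127], [0, 0, 0]], [0, [0, 24, -166], [0, 0, 0]], [0, [0, 30, -205], [0, 0, 0]], [0, [0, 36, -244], [0, 0, 0]], [0, [0, 41, -278], [0, 0, 0]], [0, [0, 45, -302], [0, 0, 0]], [0, [0, 46, -312], [0.2, 0, 0]]]'

```text
t: 12.7
eef_pos: [0.539, 0.0487, 0.2897]
ee_rot: [1.196, 1.221, -1.198]
ft_force: [1.2, -0.3, -3.7]
opening: 0.293
```

Call:
arm_command --plan '[[0, [0, 0, 0], [0, 0, 0]], [0, [0, 0, 0], [0, 0, 0]]]'

```text
t: 12.87
eef_pos: [0.5386, 0.0486, 0.2883]
ee_rot: [1.194, 1.223, -1.199]
ft_force: [-0.3, 0.1, -3.8]
opening: 0.296
```

```bash
python3 - <<'E'
from h import *
from plant import env
o=env.get_obs(); print(o["ft_force"],o["opening"],o["eef_pos"])
d=env.get_image("side"); pickle.dump(d,open("s7.pkl","wb"))
cx,cy,cz=o["eef_pos"]
u=proj(d,[[cx,cy,cz-.066],[cx,cy,cz-.066-.085],[.539,.046,.1]]); print(u)
x,y=u.mean(0).astype(int); x0,y0=max(0,x-100),max(0,y-75);print(x0,y0);c=d["color"][y0:y+75,x0:x+100,::-1]; cv2.imwrite("pics/s7c.png",cv2.resize(c,None,fx=4,fy=4))
w=env.get_image("wrist");cv2.imwrite("pics/w7.png",w["color"][:,:,::-1])
go([.539,.046,.166],0.8)
E
```

```text
[-0.28274611  0.12054808 -3.78327515] 0.2955146128323475 [0.5385501  0.04859653 0.28826519]
[[365.68016244 225.316595  ]
 [363.23363657 258.20699016]
 [362.32135908 270.48946043]]
263 176
yaw 0.8 shift [123.    0.7   1.7] turn [ 0.16 -0.07  0.24] q6 0.003 q1 0.02 q1 at goal 0.085
yaw 180.8 shift [123.    0.7   1.7] turn [-1.7984e+02 -3.8000e-01 -1.1000e-01] q6 0.003 q1 0.02 q1 at goal 0.085
```

View pics/s7c.png

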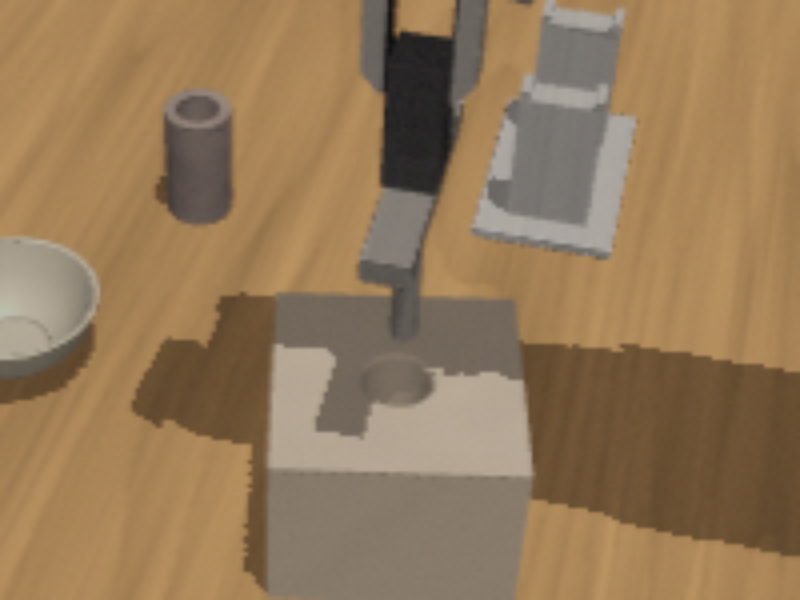

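View pics/w7.png

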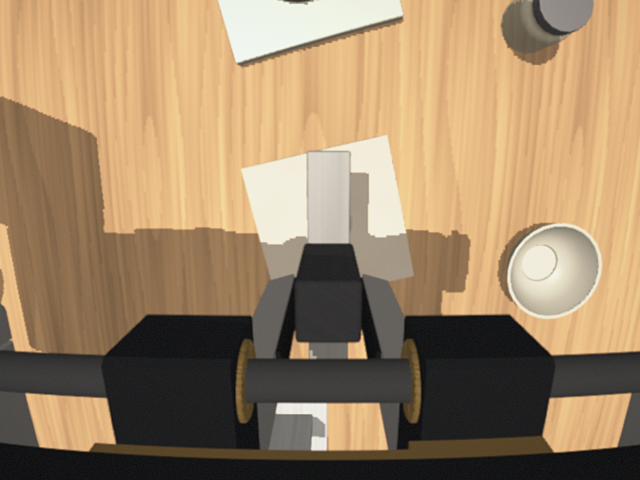

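The side crop shows the rod tip at (403,335), just above the hole at (398,380), and the gauge is upright. I'll lower it in.

Call:
arm_command --plan '[[0, [8, 0, 2], [0.2, 0, 0.2]], [0, [22, 1, 2], [0.2, 0, 0.2]], [0, [36, 1, 2], [0.2, 0, 0.2]], [0, [48, 1, 2], [0.2, 0, 0.2]], [0, [58, 1, 2], [0.2, 0, 0.2]], [0, [66, 1, 2], [0.2, 0, 0.2]], [0, [70, 1, 2], [0.2, 0, 0.2]], [0, [72, 1, 2], [0.2, 0, 0.2]], [0, [72, 1, 2], [0.2, 0, 0.2]]]'

```text
t: 13.72
eef_pos: [0.5395, 0.0454, 0.217]
ee_rot: [1.2, 1.217, -1.2]
ft_force: [-0.5, -1.0, -3.8]
opening: 0.296
```

Call:
arm_command --plan '[[0, [2, 0, 0], [0, 0, 0]], [0, [4, 0, 0], [0, 0, 0]], [0, [6, 0, 0], [0, 0, 0]], [0, [8, 0, 0], [0, 0, 0]], [0, [10, 0, 0], [0, 0, 0]], [0, [12, 0, 0], [0, 0, 0]], [0, [14, 0, 0], [0, 0, 0]], [0, [16, 0, 0], [0, 0, 0]], [0, [16, 0, 0], [0, 0, 0]]]'

```text
t: 14.47
eef_pos: [0.5396, 0.0454, 0.2007]
ee_rot: [1.2, 1.217, -1.2]
ft_force: [-0.2, 0.4, -2.3]
opening: 0.298
```

```bash
python3 - <<'E'
from h import *
go([.539,.046,.166],0.8)
E
```

```text
yaw 0.8 shift [34.7 -0.5 -0.5] turn [-0.06 -0.07  0.04] q6 0.002 q1 0.016 q1 at goal 0.085
yaw 180.8 shift [34.7 -0.5 -0.5] turn [1.7994e+02 6.0000e-02 1.1000e-01] q6 0.002 q1 0.016 q1 at goal 0.085
```

Call:
arm_command --plan '[[0, [2, 0, 0], [0, 0, 0]], [0, [4, 0, 0], [0, 0, 0]], [0, [6, 0, 0], [0, 0, 0]], [0, [8, 0, 0], [0, 0, 0]], [0, [10, 0, 0], [0, 0, 0]], [0, [12, 0, 0], [0, 0, 0]], [0, [14, 0, 0], [0, 0, 0]], [0, [16, 0, 0], [0, 0, 0]], [0, [16, 0, 0], [0, 0, 0]]]'

```text
t: 15.22
eef_pos: [0.5394, 0.0454, 0.1841]
ee_rot: [1.2, 1.217, -1.2]
ft_force: [-1.3, 0.3, -3.3]
opening: 0.293
```

Call:
arm_command --plan '[[0, [2, 0, 0], [0, 0, 0]], [0, [4, 0, 0], [0, 0, 0]], [0, [6, 0, 0], [0, 0, 0]], [0, [8, 0, 0], [0, 0, 0]], [0, [10, 0, 0], [0, 0, 0]], [0, [12, 0, 0], [0, 0, 0]], [0, [13, 0, 0], [0, 0, 0]], [0, [14, 0, 0], [0, 0, 0]], [0, [14, 0, 0], [0, 0, 0]]]'

```text
t: 15.97
eef_pos: [0.5393, 0.0455, 0.1699]
ee_rot: [1.2, 1.217, -1.2]
ft_force: [0.4, 0.5, -1.9]
opening: 0.295
```

```bash
python3 - <<'E'
from h import *
from plant import env
o=env.get_obs(); print(o["ft_force"],o["opening"],o["eef_pos"])
d=env.get_image("side")
cx,cy,cz=o["eef_pos"]
u=proj(d,[[cx,cy,cz-.066],[cx,cy,cz+.018],[.539,.046,.1]]); print(u)
x,y=u.mean(0).astype(int); x0,y0=max(0,x-80),max(0,y-60);print(x0,y0);c=d["color"][y0:y+60,x0:x+80,::-1]; cv2.imwrite("pics/s8c.png",cv2.resize(c,None,fx=5,fy=5))
for n in ("side","wrist"):
    d=env.get_image(n); W=cloud(d).reshape(-1,3); W=W[np.isfinite(W).all(1)]
    m=(abs(W[:,0]-cx)<.009)&(W[:,2]>.105)&(W[:,2]<.13)&(abs(W[:,1]-cy)<.075)&(abs(W[:,1]-cy)>.02)
    for s in (1,-1):
        k=m&((W[:,1]-cy)*s>0); print(n,"bar top z",s,k.sum(),np.median(W[k,2]) if k.any() else "")
E
```

```text
[ 0.43136486  0.547133   -1.92110856] 0.29502466867601124 [0.53933932 0.04546453 0.16987557]
[[362.31721225 268.94513494]
 [364.6041478  238.05069654]
 [362.32135908 270.48946043]]
283 199
side bar top z 1 186 0.11749064156739732
side bar top z -1 0 
wrist bar top z 1 2606 0.11589768225458152
wrist bar top z -1 435 0.11607236339572337
```

View pics/s8c.png

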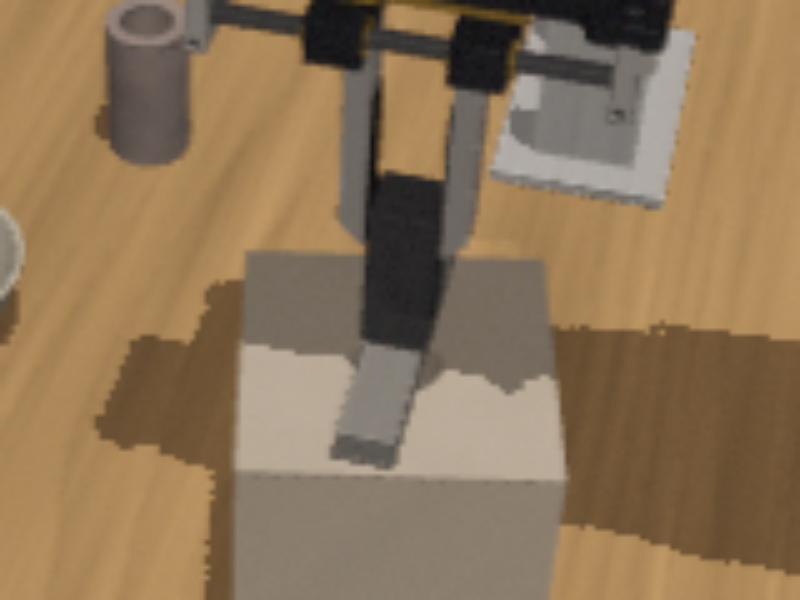

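The bar, at (375,405), is level and about 3.5 mm above the mould, and it hasn't slipped in the grip. I'll press on gently until it touches.

Call:
arm_command --plan '[[0, [1, 0, 0], [0, 0, 0]], [0, [2, 0, 0], [0, 0, 0]], [0, [3, 0, 0], [0, 0, 0]], [0, [3, 0, 0], [0, 0, 0]]]'

```text
t: 16.45
eef_pos: [0.5393, 0.0455, 0.1667]
ee_rot: [1.2, 1.217, -1.2]
ft_force: [0.7, 0.3, -0.9]
opening: 0.295
```

Call:
arm_command --plan '[[0, [0.5, 0, 0], [0, 0, 0]], [0, [1, 0, 0], [0, 0, 0]], [0, [1, 0, 0], [0, 0, 0]]]'

```text
t: 16.7
eef_pos: [0.5394, 0.0453, 0.1661]
ee_rot: [1.2, 1.217, -1.2]
ft_force: [-0.6, -1.5, 3.3]
opening: 0.293
```

Call:
arm_command --plan '[[0, [1, 0, 0], [0, 0, 0]], [0, [1, 0, 0], [0, 0, 0]], [0, [1, 0, 0], [0, 0, 0]]]'

```text
t: 16.95
eef_pos: [0.5394, 0.0453, 0.1661]
ee_rot: [1.2, 1.216, -1.2]
ft_force: [-4.7, -0.5, 10.1]
opening: 0.294
```

The bar is down with about 10 N on it. I'll hold there.

Call:
arm_command --plan '[[0, [1, 0, 0], [0, 0, 0]], [0, [1, 0, 0], [0, 0, 0]], [0, [1, 0, 0], [0, 0, 0]], [0, [1, 0, 0], [0, 0, 0]], [0, [1, 0, 0], [0, 0, 0]], [0, [1, 0, 0], [0, 0, 0]], [0, [1, 0, 0], [0, 0, 0]], [0, [1, 0, 0], [0, 0, 0]], [0, [1, 0, 0], [0, 0, 0]], [0, [1, 0, 0], [0, 0, 0]]]'

```text
t: 17.78
eef_pos: [0.5394, 0.0453, 0.1661]
ee_rot: [1.2, 1.216, -1.199]
ft_force: [-5.1, -1.1, 11.1]
opening: 0.295
```

```bash
python3 - <<'E'
from h import *
from plant import env
o=env.get_obs(); print(o["ft_force"],o["wrist_torque"],o["opening"],o["eef_pos"]); cx,cy,cz=o["eef_pos"]
for n in ("side","wrist"):
    d=env.get_image(n); W=cloud(d).reshape(-1,3); W=W[np.isfinite(W).all(1)]
    m=(abs(W[:,0]-cx)<.009)&(W[:,2]>.105)&(W[:,2]<.13)&(abs(W[:,1]-cy)<.075)&(abs(W[:,1]-cy)>.02)
    for s in (1,-1):
        k=m&((W[:,1]-cy)*s>0); print(n,"bar top z",s,k.sum(),np.median(W[k,2]) if k.any() else "")
    k=(abs(W[:,0]-.539)<.07)&(abs(W[:,1]-.046)<.07)&(abs(W[:,2]-.1)<.004); print("mould top",np.median(W[k,2]))
    cv2.imwrite(f"pics/{n}9.png",d["color"][:,:,::-1])
    if n=="side": cv2.imwrite("pics/s9c.png",cv2.resize(d["color"][199:339,283:443,::-1],None,fx=4,fy=4))
E
```

```text
[-5.08331997 -1.12397149 11.07163407] [-0.07862129  1.17842195 -0.01250412] 0.2951619683190524 [0.53943269 0.04529456 0.16607845]
side bar top z 1 171 0.11375050266231715
side bar top z -1 0 
mould top 0.09987166918598343
wrist bar top z 1 2596 0.11225766857701046
wrist bar top z -1 448 0.11226517084990553
mould top 0.09827029231186978
```

View pics/s9c.png

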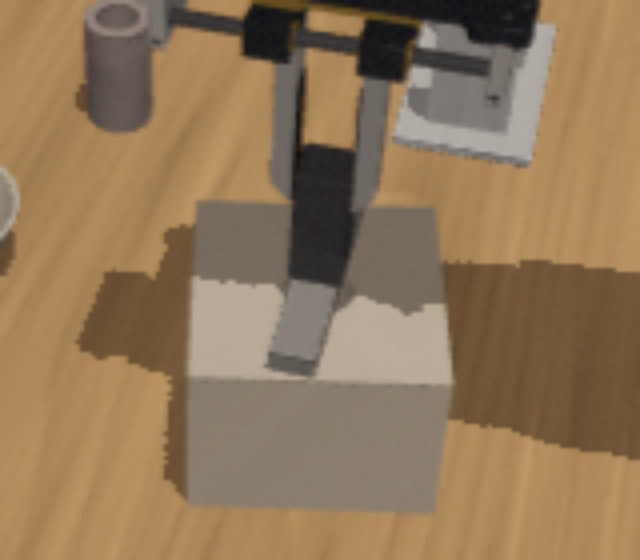

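The bar's top is 13.9–14.0 mm above the mould's top in both cameras, so the bar sits flat. I'll hold a little longer, then lift.

Call:
arm_command --plan '[[0, [1, 0, 0], [0, 0, 0]], [0, [1, 0, 0], [0, 0, 0]], [0, [1, 0, 0], [0, 0, 0]], [0, [1, 0, 0], [0, 0, 0]], [0, [1, 0, 0], [0, 0, 0]], [0, [1, 0, 0], [0, 0, 0]], [0, [1, 0, 0], [0, 0, 0]]]'

```text
t: 18.47
eef_pos: [0.5394, 0.0453, 0.1661]
ee_rot: [1.2, 1.216, -1.199]
ft_force: [-4.6, -0.2, 12.6]
opening: 0.294
```

Call:
arm_command --plan '[[0, [-3, 0, 0], [0, 0, 0]], [0, [-10, 0, 0], [0, 0, 0]], [0, [-25, 0, 0], [0, 0, 0]], [0, [-42, 0, 0], [0, 0, 0]], [0, [-60, 0, 0], [0, 0, 0]], [0, [-80, 0, 0], [0, 0, 0]], [0, [-100, 0, 0], [0, 0, 0]], [0, [-110, 0, 0], [0, 0, 0]], [0, [-110, 0, 0], [0, 0, 0]]]'

```text
t: 19.22
eef_pos: [0.5399, 0.0452, 0.2781]
ee_rot: [1.202, 1.213, -1.196]
ft_force: [0.9, -0.5, -3.3]
opening: 0.295
```

```bash
python3 - <<'E'
from h import *
from plant import env
o=env.get_obs(); print(o["ft_force"],o["opening"],o["eef_pos"])
d=env.get_image("side")
cx,cy,cz=o["eef_pos"]
u=proj(d,[[cx,cy,cz-.066],[cx,cy,cz-.066-.046]]); print(u)
x,y=u.mean(0).astype(int); x0,y0=max(0,x-80),max(0,y-60);print(x0,y0);c=d["color"][y0:y+60,x0:x+80,::-1]; cv2.imwrite("pics/s10c.png",cv2.resize(c,None,fx=5,fy=5))
go([.4985,-.267,.276],0.8)
E
```

```text
[ 0.86721507 -0.54725996 -3.28406053] 0.29466881880483714 [0.53991815 0.04524678 0.27810075]
[[365.0482328  228.27966188]
 [363.72081009 246.30281315]]
284 177
yaw 0.8 shift [-1.000e-01 -4.510e+01  3.117e+02] turn [-0.05 -0.05 -0.08] q6 0.002 q1 0.015 q1 at goal -0.492
yaw 180.8 shift [-1.000e-01 -4.510e+01  3.117e+02] turn [ 1.7995e+02 -1.3000e-01  9.0000e-02] q6 0.002 q1 0.015 q1 at goal -0.492
```

View pics/s10c.png

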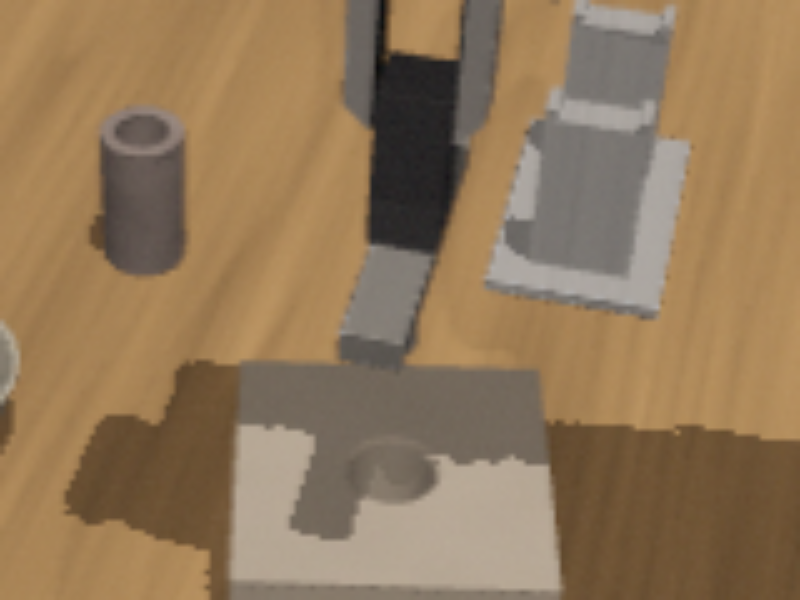

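The gauge is clear of the hole. The shortened rod (about 45 mm) is hidden behind the bar end at (375,355), which fits the geometry. Now back to the stand.

Call:
arm_command --plan '[[0, [0, -3, 20], [0, 0, 0]], [0, [0, -8, 50], [0, 0, 0]], [0, [0, -13, 88], [0, 0, 0]], [0, [0, -19, 127], [0, 0, 0]], [0, [0, -24, 166], [0, 0, 0]], [0, [0, -30, 205], [0, 0, 0]], [0, [0, -36, 244], [0, 0, 0]], [0, [0, -41, 278], [0, 0, 0]], [0, [0, -45, 302], [0, 0, 0]], [0, [0, -46, 313], [0, 0, 0]]]'

```text
t: 20.1
eef_pos: [0.4963, -0.2711, 0.2738]
ee_rot: [1.203, 1.217, -1.202]
ft_force: [-0.8, 1.2, -4.3]
opening: 0.296
```

Call:
arm_command --plan '[[0, [0, 0, 0], [0, 0, 0]], [0, [0, 0, 0], [0, 0, 0]], [0, [0, 0, 0], [0, 0, 0]]]'

```text
t: 20.35
eef_pos: [0.4965, -0.2699, 0.2731]
ee_rot: [1.202, 1.218, -1.201]
ft_force: [0.1, 0.2, -3.3]
opening: 0.292
```

```bash
python3 - <<'E'
from h import *
from plant import env
o=env.get_obs(); print(o["ft_force"],o["opening"],o["eef_pos"])
d=env.get_image("side")
cx,cy,cz=o["eef_pos"]
u=proj(d,[[cx,cy,cz-.066],[cx,cy,cz-.066-.046]]); print(u)
x,y=u.mean(0).astype(int); x0,y0=max(0,x-80),max(0,y-60);print(x0,y0);c=d["color"][y0:y+60,x0:x+80,::-1]; cv2.imwrite("pics/s11c.png",cv2.resize(c,None,fx=5,fy=5))
d=env.get_image("wrist"); W=cloud(d).reshape(-1,3); W=W[np.isfinite(W).all(1)]
m=(abs(W[:,0]-.498)<.06)&(abs(W[:,1]+.267)<.09)
for lo,hi in ((.004,.012),(.095,.109),(.2,.24)):
    k=m&(W[:,2]>lo)&(W[:,2]<hi); print(lo,k.sum(),rect(W[k]) if k.sum()>5 else "")
cv2.imwrite("pics/w11.png",d["color"][:,:,::-1])
go([.4978,-.269,.166],0.8)
E
```

```text
[ 0.12093428  0.23042159 -3.30781448] 0.2924885351925144 [ 0.49645864 -0.26991471  0.27314002]
[[411.05742052 153.44759742]
 [408.71738152 169.92037669]]
329 101
0.004 4781 (array([ 0.4966, -0.2721]), array([0.0903, 0.1464]), 0.79)
0.095 477 (array([ 0.4961, -0.2278]), array([0.0521, 0.0203]), 0.82)
0.2 4943 (array([ 0.497 , -0.2675]), array([0.0275, 0.1236]), 0.61)
yaw 0.8 shift [107.7   1.3  -0.5] turn [-0.12 -0.14  0.08] q6 -0.575 q1 -0.563 q1 at goal -0.495
yaw 180.8 shift [107.7   1.3  -0.5] turn [1.7988e+02 1.2000e-01 2.1000e-01] q6 -0.575 q1 -0.563 q1 at goal -0.495
```

View pics/s11c.png

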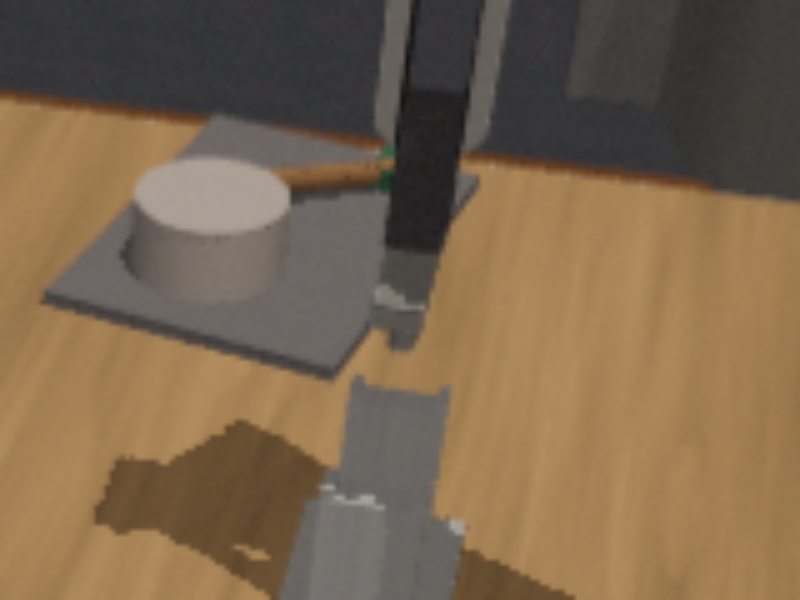

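View pics/w11.png

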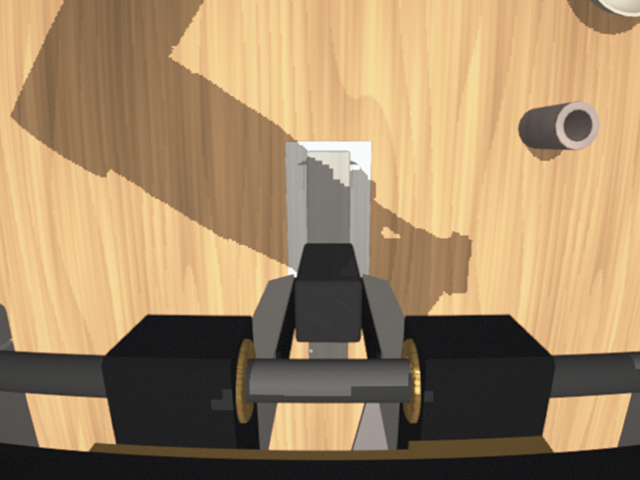

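The rod tip shows at crop (400,345), where a rod left at about 46 mm should be. I'll lower the gauge onto the uprights.

Call:
arm_command --plan '[[0, [10, 1, 0], [0, 0, 0]], [0, [28, 1, 0], [0, 0, 0]], [0, [50, 1, 0], [0, 0, 0]], [0, [70, 1, 0], [0, 0, 0]], [0, [85, 1, 0], [0, 0, 0]], [0, [95, 1, 0], [0, 0, 0]], [0, [100, 1, 0], [0, 0, 0]], [0, [103, 1, 0], [0, 0, 0]], [0, [103, 1, 0], [0, 0, 0]]]'

```text
t: 21.2
eef_pos: [0.4977, -0.2694, 0.1708]
ee_rot: [1.201, 1.217, -1.2]
ft_force: [-0.5, 0.4, -3.5]
opening: 0.297
```

Call:
arm_command --plan '[[0, [1, 0, 0], [0, 0, 0]], [0, [2, 0, 0], [0, 0, 0]], [0, [2, 0, 0], [0, 0, 0]], [0, [2, 0, 0], [0, 0, 0]]]'

```text
t: 21.53
eef_pos: [0.4978, -0.2694, 0.1691]
ee_rot: [1.201, 1.217, -1.2]
ft_force: [0.3, 0.1, -3.2]
opening: 0.292
```

Call:
arm_command --plan '[[0, [1, 0, 0], [0, 0, 0]], [0, [2, 0, 0], [0, 0, 0]], [0, [2, 0, 0], [0, 0, 0]], [0, [2, 0, 0], [0, 0, 0]]]'

```text
t: 21.87
eef_pos: [0.4978, -0.2694, 0.1671]
ee_rot: [1.201, 1.217, -1.2]
ft_force: [0.7, 0.2, -3.4]
opening: 0.295
```

Call:
arm_command --plan '[[0, [1, 0, 0], [0, 0, 0]], [0, [1, 0, 0], [0, 0, 0]], [0, [1, 0, 0], [0, 0, 0]]]'

```text
t: 22.12
eef_pos: [0.4978, -0.2695, 0.1662]
ee_rot: [1.201, 1.217, -1.2]
ft_force: [-0.7, -1.2, -1.8]
opening: 0.296
```

Call:
arm_command --plan '[[0, [0.5, 0, 0], [0, 0, 0]], [0, [0.5, 0, 0], [0, 0, 0]], [0, [0.5, 0, 0], [0, 0, 0]]]'

```text
t: 22.37
eef_pos: [0.4979, -0.2695, 0.1661]
ee_rot: [1.201, 1.216, -1.2]
ft_force: [-2.5, 1.6, 4.2]
opening: 0.295
```

The gauge is seated on the uprights: the force has reversed. Releasing.

Call:
arm_command --plan '[[32, [0, 0, 0], [0, 0, 0]], [36, [0, 0, 0], [0, 0, 0]], [45, [0, 0, 0], [0, 0, 0]], [60, [0, 0, 0], [0, 0, 0]], [75, [0, 0, 0], [0, 0, 0]], [75, [0, 0, 0], [0, 0, 0]], [75, [0, 0, 0], [0, 0, 0]], [75, [0, 0, 0], [0, 0, 0]]]'

```text
t: 23.03
eef_pos: [0.4979, -0.2695, 0.1661]
ee_rot: [1.201, 1.216, -1.2]
ft_force: [0.1, -0.7, 0.0]
opening: 0.772
```

Call:
arm_command --plan '[[75, [-10, 0, 0], [0, 0, 0]], [75, [-35, 0, 0], [0, 0, 0]], [75, [-70, 0, 0], [0, 0, 0]], [75, [-100, 0, 0], [0, 0, 0]], [75, [-120, 0, 0], [0, 0, 0]], [75, [-130, 0, 0], [0, 0, 0]], [75, [-130, 0, 0], [0, 0, 0]], [75, [-130, 0, 0], [0, 0, 0]]]'

```text
t: 23.7
eef_pos: [0.4978, -0.2696, 0.2954]
ee_rot: [1.201, 1.217, -1.2]
ft_force: [0.2, -0.7, -0.9]
opening: 0.798
```

```bash
python3 - <<'E'
from h import *
from plant import env
o=env.get_obs(); print(o["t"],o["ft_force"],o["opening"],o["eef_pos"])
for n in ("wrist","side","top"):
    d=env.get_image(n); W=cloud(d).reshape(-1,3); W=W[np.isfinite(W).all(1)]
    cv2.imwrite(f"pics/{n}12.png",d["color"][:,:,::-1])
    m=(abs(W[:,0]-.498)<.06)&(abs(W[:,1]+.267)<.09)
    for nm,lo,hi in (("base",.004,.012),("bar",.110,.118),("barrel top",.175,.2)):
        k=m&(W[:,2]>lo)&(W[:,2]<hi); print(n,nm,k.sum(),rect(W[k]) if k.sum()>5 else "",np.median(W[k,2]).round(4) if k.any() else "")
    k=(W[:,2]>.06)&(W[:,2]<.072)&(abs(W[:,0]-.5)<.09)&(abs(W[:,1]-.307)<.09); print(n,"cover handle",rect(W[k]) if k.sum()>5 else "")
    for nm,a,b,h in (("bowl",.785,-.013,.05),("post",.7188,-.177,.084),("jar",.7435,.248,.09)):
        k=(np.hypot(W[:,0]-a,W[:,1]-b)<.065)&(W[:,2]>.008)&(W[:,2]<h+.01); print("  ",nm,rect(W[k])[0] if k.sum()>5 else "")
    if n=="side":
        x,y=proj(d,[[.498,-.269,.1]])[0].astype(int); cv2.imwrite("pics/s12c.png",cv2.resize(d["color"][y-60:y+60,x-80:x+80,::-1],None,fx=5,fy=5)); print(x-80,y-60,proj(d,[[.498,-.269,.055]]))
E
```

```text
23.7 [ 0.15361975 -0.72103055 -0.93883093] 0.7981514892805313 [ 0.49780216 -0.2696474   0.29543369]
wrist base 5008 (array([ 0.4966, -0.2732]), array([0.0903, 0.1487]), 0.7) 0.0062
wrist bar 2555 (array([ 0.4985, -0.2703]), array([0.0258, 0.1293]), 0.65) 0.1122
wrist barrel top 1508 (array([ 0.4984, -0.2694]), array([0.0276, 0.0275]), 0.82) 0.1821
wrist cover handle 
   bowl [ 0.7882 -0.0515]
   post [ 0.7199 -0.1787]
   jar 
side base 594 (array([ 0.5029, -0.272 ]), array([0.1035, 0.1564]), 0.55) 0.0079
side bar 144 (array([ 0.4959, -0.2314]), array([0.0274, 0.0569]), 3.31) 0.1139
side barrel top 103 (array([ 0.4976, -0.2682]), array([0.0276, 0.0316]), 1.3) 0.1828
side cover handle (array([0.502 , 0.3083]), array([0.0174, 0.0695]), 64.92)
   bowl [ 0.7856 -0.0127]
   post [ 0.7195 -0.1761]
   jar [0.7455 0.2514]
325 130 [[403.15918009 204.76795547]]
top base 2061 (array([ 0.4961, -0.2671]), array([0.1778, 0.1143]), 89.27) 0.0083
top bar 650 (array([ 0.4956, -0.2702]), array([0.1318, 0.0255]), 89.98) 0.1143
top barrel top 352 (array([ 0.4966, -0.2701]), array([0.0292, 0.0277]), 89.25) 0.1839
top cover handle (array([0.5005, 0.3072]), array([0.0177, 0.071 ]), 66.27)
   bowl [ 0.7847 -0.0133]
   post [ 0.7187 -0.1784]
   jar [0.743  0.2461]
```

View pics/s12c.png

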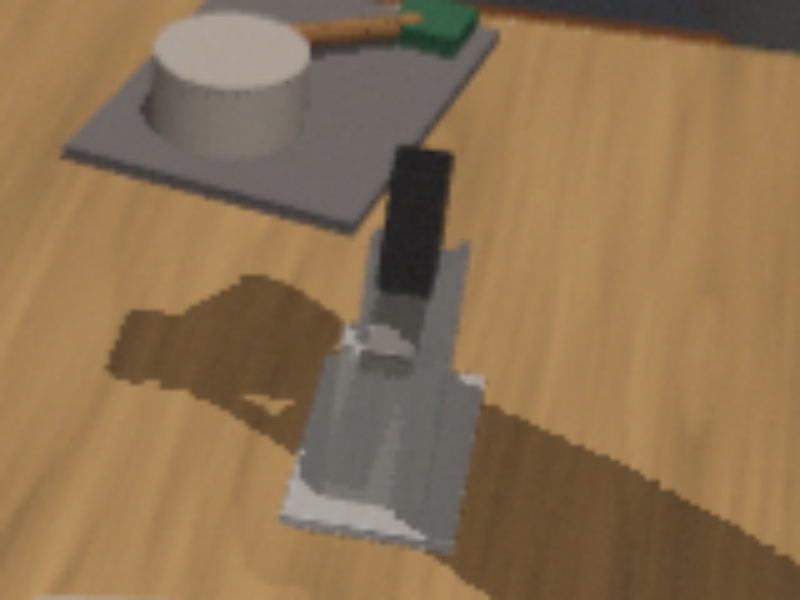

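View pics/side12.png

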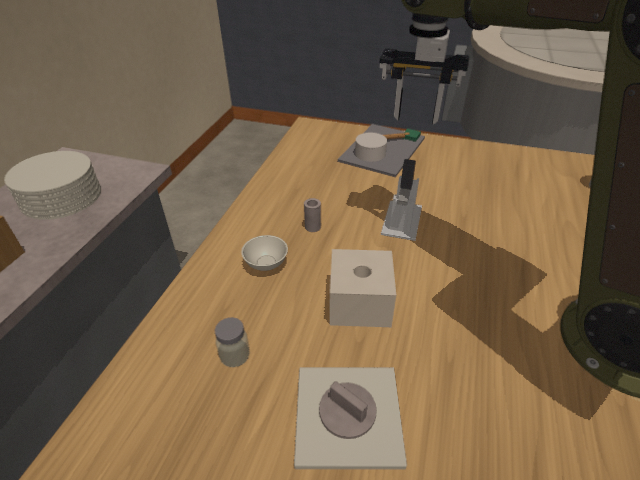

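The side view shows the gauge upright on its stand at (405,200), the cover centred on the slab at (348,410), and the bowl, post and jar where they were. The arm is clear, so I'm handing in.

```bash
python3 -c "
from plant import env
print(env.close_job())"
```

```text
the job is handed in; nothing more can be done
None
```

I finished every step and handed the job in; the simulated clock read 23.7 s at the last check. No verdict was reported.

- **Cover:** It lies on the slab, handle up and let go, within about 3 mm of the slab's centre.
- **Gauging:** I pressed the gauge into the hole until its crossbar was flat on the mould. The bar's top measured 13.9–14.0 mm above the mould's top in both cameras, matching the 14 mm bar. I held it there with about 10–12 N for roughly 1.5 s.
- **Gauge return:** It is back on its stand, upright and let go, about 2 mm (x) and 3 mm (y) from the stand's centre, and at its original height.
- **Bystanders:** The bowl and post measured within about 1 mm of where they started. The jar did too, though it was out of the wrist camera's view.

**Less certain:**
- **Rod depth:** I couldn't see the rod once it was on the stand. The last sight of it was just before lowering, when about 46 mm was showing. The hole's floor had measured about 45 mm deep.
- **Bottoming out:** The noisy wrist force gave no clear moment when the rod touched the floor. I inferred contact from the geometry and the rod's shorter length afterwards.
- **Camera offset:** The cameras disagreed by 1–2 mm, within their stated calibration.

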